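Sweep the jar caps through the gate into the slot

TASK

Three black screw caps from paint jars lie loose on the plywood sorting board: with the fingertips, sweep each of them through the narrow gate where the two fences meet so that it drops into the slot behind. Take them through one at a time, never two at the gate together, and only push them: do not pick any up. Leave the small jar, the cork block, the tin of brushes and the palette knife where they are.

Things in the scene. Friction and masses are not known exactly. Their poses are not given: they have to be found in the camera images.
- board: fixed plywood board, 276 (x) by 293 mm (y), deck 65 mm above the table; origin on the table under the deck. Its +y is the sweeping direction, to the gate. Clear deck: x -130 to 130, y from -150 mm to the fences; rims 8 mm high at sides and rear. Two fences 14 mm high run from the side rims (x +-130, y 0) in to the gate (x +-21, y 60 mm), a funnel. Position and yaw vary
- gate (a point): middle of the gate at deck height (65 mm above the table): an opening 42 mm wide along the board's x between two jaws 14 mm high and 10 mm thick, open above. The deck ends here: the slot's near edge lies at this point's y, so a cap whose centre is 5 to 10 mm beyond it tips over the edge and falls in. Axes as the board's
- slot (a point): centre of the slot's mouth at deck height, 26 mm beyond the gate along the board's +y: an opening 80 mm (x) by 52 mm (y), 60 mm deep with a flat floor. The deck carries on at both sides of it, where the jar and the cork block stand. Axes as the board's
- cap1_center (a point): one of three identical black screw caps: plain ribbed disc 32 mm in diameter, 12 mm tall, 10 to 18 g, lying flat on the deck (it slides when pushed, friction ordinary); the point is its centre, half-way up, 6 mm above the deck; starts on the board's -x side
- cap2_center (a point): one of three identical black screw caps: plain ribbed disc 32 mm in diameter, 12 mm tall, 10 to 18 g, lying flat on the deck (it slides when pushed, friction ordinary); the point is its centre, half-way up, 6 mm above the deck; starts near the middle of the deck
- cap3_center (a point): one of three identical black screw caps: plain ribbed disc 32 mm in diameter, 12 mm tall, 10 to 18 g, lying flat on the deck (it slides when pushed, friction ordinary); the point is its centre, half-way up, 6 mm above the deck; starts on the board's +x side
- jar: bystander: small paint jar with its white lid on, 36 mm in diameter, 50 mm tall, standing loose on the board's deck beside the slot; origin at its base
- sander: bystander: cork sanding block, 45 x 28 x 22 mm, loose on the deck on the other side of the slot; origin under its centre
- tin: bystander: tin 84 mm in diameter, 100 mm tall, with brushes sticking out to about 260 mm, loose on the table to the left of the board; origin at its base
- knife: bystander: palette knife 200 mm long, lying loose on the table to the right of the board; origin under its middle
Things that resemble listed ones, but are neither listed nor needed, are in the scene too. What is shaped like the part that bears cap2_center but green is not meant.

How it is judged:
By the outcome, as a careful person would: the job done as asked, in the order asked, and still so for the second after the job is handed in, with the robot touching nothing.
It also fails if it takes over 61 s, if anything falls off the work surface, if the arm or the gripper's body presses on something with over 40 N, if the wrist force passes 120 N, or if a joint passes its speed limit or range.

ROBOT

A 6-joint arm with a two-finger parallel gripper is mounted at the origin on the work surface. World frame = base frame: x ahead of the robot, y to its left, z up, the work surface at z = 0. Lengths are in mm, angles in rad, forces in N, time in s.
With the tool pointing down it reaches from about 425 to 1125 mm from the base axis. Payload 14.9 kg.
Tool frame: the origin (TCP) lies on the mounting face of the last link; the fingertips stand 191 mm ahead of it and the grasp point (between the pads) lies 172 mm ahead of it; z points along the fingers, x is the direction in which the jaws open and shut, and the axes are right-handed (so a half turn about z gives the same grasp; the last joint's range is limited). The gripper opens to 91 mm and grips with 3 to 60 N. Pads are 32 mm wide; open, the fingers measure 118 mm over their backs; the gripper's body (76 mm by 178 mm) begins 60 mm behind the grasp point.
Start: joints at [-1.22, 0.379, 1.734, -0, 1.028, -0.033], TCP at [262.11, -649.09, 404.732] pointing down, gripper open.
Joint ranges: [-2.77, 2.77], [-0.74, 2.19], [0, 2.66], [-1.06, 4.2], [0.31, 2.87], [-3.08, 3.08]. Speed limits (rad/s): [1.89, 1.89, 2.39, 3.14, 3.14, 3.14].

INTERFACE

Orientations are given as a rotation vector (axis times angle).
In Python, from rig import manip gives the robot as it stands.
- The arm moves only by the tool apply_moves, never from a script. Its argument "commands" is a list that holds one entry, the list of rows, each a list of 6 numbers: the shift along the tool's x, y, z in m, then the turn, a rotation vector about the tool's x, y, z in degrees. A call has 1 to 20 rows; each row is the pose to reach, as a shift and turn from the pose commanded when the call began, along the tool's axes at that moment; what a row does not reach only later rows make up. A row lasts 1/12 s, in which the tool goes at most 41.7 mm and 7.16 degrees, less where a joint would pass 70% of its speed; a pose out of reach is approached as far as the arm can. A call with a gripper value outside its range is refused whole. "fingers" is the closure in counts, from 0 (fully open) to 255 (shut), set as the call begins (left out, the last holds). The fingers move at their own pace and stop on an object; the grip force is fixed at half the most. Time passes only in rows, so rows that repeat a pose let the fingers close. It gives the time, the measured TCP pose, the force and the opening at its end, in the units of the state.
- manip.get_state(): the state, without advancing time (a new reading comes with each control period).
- manip.read_camera(name): name is "scene" or "top"; returns the picture (384x512x3 uint8, red, green, blue); there is no depth.
- manip.calibration(name): a dict with "fx", "fy", "cx", "cy" (pixels), "R" (3x3) and "t" (3): a world point X has camera coordinates R X + t. Camera axes: x right, y down, z forward; pixel columns grow to the right and rows downward; lengths in mm; the calibration is good to about 2 mm. A picture is of the moment at which its call begins. calibration takes no time and is no camera call.
- manip.hand_in(): hands the job in, once; it reports no verdict.
The state is a dict: "time": time; "joint_pos": joint angles; "dq": joint speeds; "joint_torque": joint torques, N m; "tool_pos": TCP position; "ee_rot": TCP orientation; "ft_force": force on the tool from outside, world axes, zero at the start; "wrist_torque": the same for the moment, N m; "width": finger opening in mm.
Only numpy, scipy, OpenCV 4.12 (cv2) and the standard library are available. Lean on these libraries where they do the work, as an engineer would, in place of code of your own. Each camera call takes 0.05 s, during which the arm holds its last target.

## Working session

There is one attempt and no reset: what is moved stays moved. The work goes in short steps, Python scripts to look and compute and a tool call to move; the robot and the scene stay as the last step left them, time stands still between calls to the robot, and variables do not carry over. Pictures are saved under pics/ and viewed, and the job is handed in when it is done.

Besides the shell and the picture viewer there is one more tool, called by a JSON object that holds its "api" and its "payload". apply_moves: Moves the arm, as the interface text tells. Its arguments: {"type":"object","properties":{"commands":{"type":"array"},"fingers":{"type":"number"}},"required":["commands"]}

```bash
mkdir -p pics; python3 - <<'E'
from rig import manip
import cv2
print(manip.get_state())
for n in("scene","top"):
    im=manip.read_camera(n);cv2.imwrite(f"pics/{n}0.png",im[:,:,::-1]);c=manip.calibration(n);print(n,c)
E
```

```text
{'time': 0.0, 'joint_pos': array([-1.22029295e+00,  3.79423151e-01,  1.73481922e+00,  1.46494909e-06,
        1.02846834e+00, -3.32580123e-02]), 'dq': array([ 2.76001730e-03, -1.58089390e-04, -1.32230488e-03, -5.52299011e-04,
       -2.01684909e-03, -9.16026415e-05]), 'joint_torque': array([ 2.10217542e-03, -7.63722682e+01, -4.34370840e+01,  6.51182793e-02,
        4.24299168e-02, -6.32353135e-05]), 'tool_pos': array([ 262.04047596, -648.88577272,  404.05889198]), 'ee_rot': array([-2.60376756e+00,  1.75666461e+00,  1.42096688e-03]), 'ft_force': array([ 0.21384496, -0.35047333,  0.58611874]), 'wrist_torque': array([-0.01480649,  0.01550748,  0.00193353]), 'width': 91.33355189648147}
scene {'fx': 424.5931792555226, 'fy': 424.5931792555226, 'cx': 253.9458627932322, 'cy': 198.61392320942846, 'R': array([[ 0.8133156 ,  0.58160869, -0.01578202],
       [ 0.42329059, -0.61009973, -0.66977861],
       [-0.39917767,  0.53806101, -0.74239312]]), 't': array([-488.829184  , -169.91818597, 1469.61736678])}
top {'fx': 421.4035157830688, 'fy': 421.4035157830688, 'cx': 249.66592520345029, 'cy': 189.9732171829912, 'R': array([[-0.00920024, -0.99948714, -0.03067273],
       [-0.98763944,  0.01388248, -0.15612689],
       [ 0.15647264,  0.02885719, -0.98726064]]), 't': array([  37.53594531,  572.33934666, 1098.78318279])}
```

View pics/scene0.png

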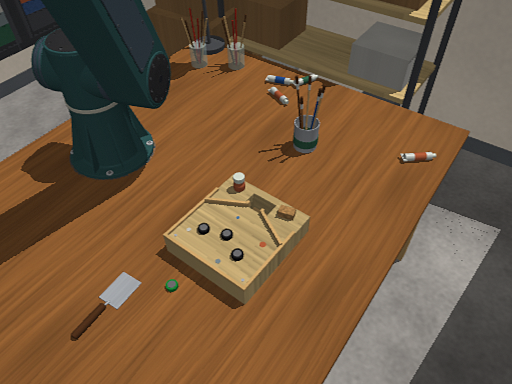

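View pics/top0.png

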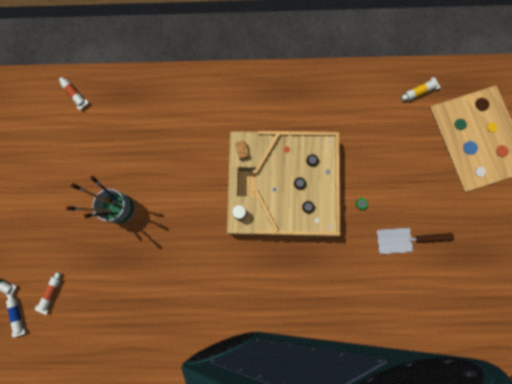

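The scene view shows the board with its gate towards the tin. In the top view there are three black caps at about (308,207), (300,183) and (313,160), the slot at about (241,181), and a green decoy at (362,204) off the board. Next I'll measure these.

```bash
cat > h.py <<'E'
import numpy as np,cv2
from rig import manip
def ray(n,uv,z):
    c=manip.calibration(n);R=c["R"];t=c["t"]
    d=R.T@np.array([(uv[0]-c["cx"])/c["fx"],(uv[1]-c["cy"])/c["fy"],1]);o=-R.T@t
    return o+d*(z-o[2])/d[2]
def proj(n,X):
    c=manip.calibration(n);p=c["R"]@np.array(X,float)+c["t"]
    return np.array([c["fx"]*p[0]/p[2]+c["cx"],c["fy"]*p[1]/p[2]+c["cy"]])
def caps(n,im,box,z=71,th=50):
    x0,y0,x1,y1=box
    m=(im[y0:y1,x0:x1].max(2)<th).astype(np.uint8)
    k,l,s,c=cv2.connectedComponentsWithStats(m)
    return [(c[i]+[x0,y0],s[i][4],ray(n,c[i]+[x0,y0],z)) for i in range(1,k) if s[i][4]>15]
E
python3 - <<'E'
from h import *
t=cv2.imread("pics/top0.png")[:,:,::-1];s=cv2.imread("pics/scene0.png")[:,:,::-1]
for n,im,b in(("top",t,(225,125,345,240)),("scene",s,(160,170,310,300))):
    for r in caps(n,im,b): print(n,np.round(r[0],1),r[1],np.round(r[2],1))
cv2.imwrite("pics/topz.png",cv2.resize(t[120:245,215:350],None,fx=5.5,fy=4.5,interpolation=cv2.INTER_CUBIC)[:,:,::-1][:, :, ::1])
cv2.imwrite("pics/scz.png",cv2.resize(s[165:305,155:320],None,fx=4,fy=4,interpolation=cv2.INTER_CUBIC)[:,:,::-1])
E
```

```text
scene [203.1 229.6] 57 [ 526.2 -127.7   71. ]
scene [226.3 236.6] 50 [ 591.6 -110.3   71. ]
scene [236.5 255.5] 68 [ 649.9 -142.9   71. ]
```

View pics/topz.png

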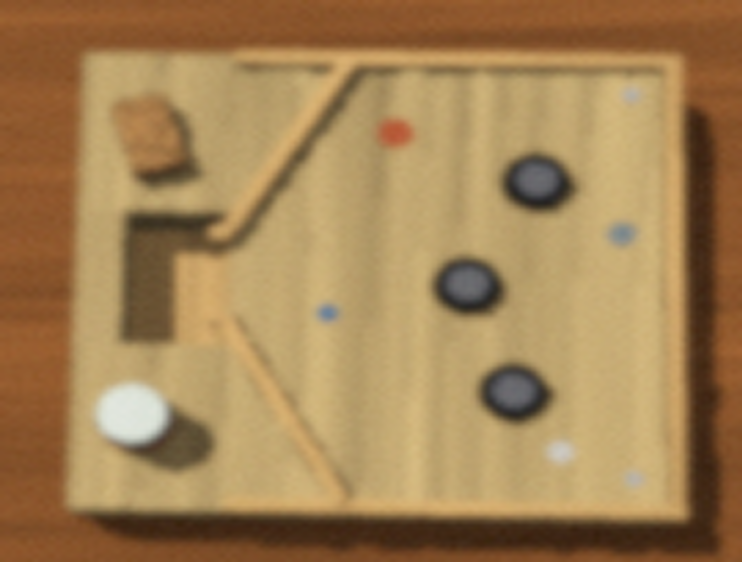

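View pics/scz.png

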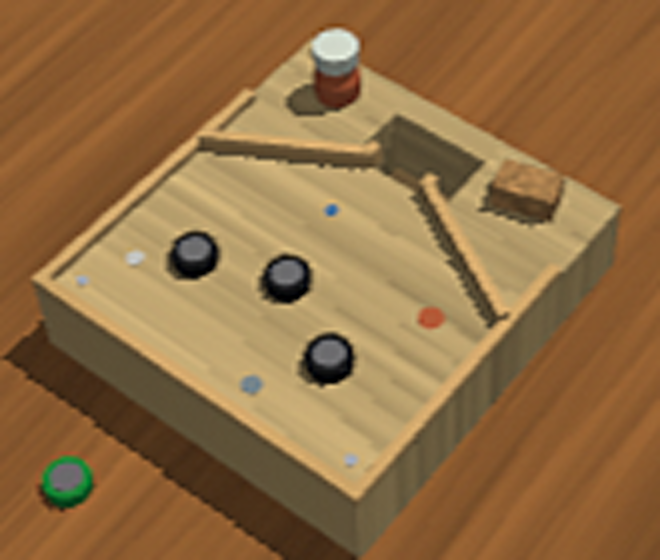

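```bash
cat >> h.py <<'E'
def capsgrey(n,im,box,z=77,lo=0,hi=125):
    x0,y0,x1,y1=box
    s=im[y0:y1,x0:x1].astype(int)
    m=((s.max(2)<hi)&(s.max(2)-s.min(2)<22)).astype(np.uint8)
    k,l,st,c=cv2.connectedComponentsWithStats(m)
    return [(c[i]+[x0,y0],st[i][4],ray(n,c[i]+[x0,y0],z)) for i in range(1,k) if st[i][4]>15]
E
python3 - <<'E'
from h import *
t=cv2.imread("pics/top0.png")[:,:,::-1];s=cv2.imread("pics/scene0.png")[:,:,::-1]
for n,im,b in(("top",t,(225,125,345,240)),("scene",s,(160,170,310,300))):
    for r in capsgrey(n,im,b,72): print(n,np.round(r[0],1),r[1],np.round(r[2],1))
zt=lambda x,y:(215+(x+.5)/5.5-.5,120+(y+.5)/4.5-.5)
zs=lambda x,y:(155+(x+.5)/4-.5,165+(y+.5)/4-.5)
P={}
for nm,x,y,z in [("FL(+x,+y)",82,52,65),("RL(+x,-y)",684,55,73),("RR",690,520,73),("FR",66,513,65),
 ("slot+x far",125,214,65),("slot-x far",122,342,65),("slot -x near",215,342,65),("jaw+x",213,232,79),("jaw-x",226,320,79),("fence+x",350,65,79),("fence-x",345,495,79)]:
    print("top",nm,np.round(ray("top",zt(x,y),z),1))
for nm,x,y,z in [("FL(+x,+y)",620,207,65),("RL(+x,-y)",358,498,73),("RR",35,280,73),("FR",310,52,65),
 ("slot+x far",485,162,65),("slot-x far",397,115,65),("jaw-x",378,148,79),("jaw+x",430,180,79),("fence-x",203,137,79),("fence+x",500,313,79)]:
    print("sc",nm,np.round(ray("scene",zs(x,y),z),1))
E
```

```text
top [312.1 160.1] 90 [ 647.  -137.5   72. ]
top [299.7 183.2] 89 [ 584.8 -102.5   72. ]
top [308.  206.8] 91 [ 521.7 -122.7   72. ]
scene [238.4 181.1] 31 [495.1  70.8  72. ]
scene [203.1 228.4] 104 [ 524. -125.   72.]
scene [226.2 234.4] 105 [ 587.4 -105.3   72. ]
scene [236.7 254.4] 120 [ 648.8 -140.4   72. ]
scene [171.  283.8] 38 [ 570.1 -299.7   72. ]
top FL(+x,+y) [733.1  84.   65. ]
top RL(+x,-y) [ 723.4 -211.7   73. ]
top RR [ 446.7 -202.9   73. ]
top FR [454.3  92.1  65. ]
top slot+x far [632.3  63.   65. ]
top slot-x far [554.9  64.8  65. ]
top slot -x near [554.3  19.8  65. ]
top jaw+x [617.8  19.7  79. ]
top jaw-x [565.2  14.1  79. ]
top fence+x [718.4 -48.2  79. ]
top fence-x [462.4 -40.8  79. ]
sc FL(+x,+y) [734.3  79.3  65. ]
sc RL(+x,-y) [ 724.  -210.3   73. ]
sc RR [ 451.5 -202.    73. ]
sc FR [466.4  77.2  65. ]
sc slot+x far [635.2  60.6  65. ]
sc slot-x far [557.7  62.   65. ]
sc jaw-x [572.8  18.3  79. ]
sc jaw+x [619.7  14.9  79. ]
sc fence-x [464.9 -43.9  79. ]
sc fence+x [721.2 -52.   79. ]
```

```bash
cat >> h.py <<'E'
from scipy.spatial.transform import Rotation as Ro
G=np.array([593.3,11.0]);YAW=np.radians(-1.8)
ex=np.array([np.cos(YAW),np.sin(YAW)]);ey=np.array([-ex[1],ex[0]])
def b2w(b): return G+ex*b[0]+ey*(b[1]-60)
def w2b(w): d=np.array(w[:2])-G; return np.array([d@ex,d@ey+60])
def rel(wps):
    """wps: (bx,by,tipz,heading deg from board +y, positive toward +x)"""
    s=manip.get_state();R=Ro.from_rotvec(s["ee_rot"])
    print("t",s["time"],"board",np.round(w2b(s["tool_pos"]),1),"tip",round(s["tool_pos"][2]-191,1),"w",round(s["width"],1),"f",np.round(s["ft_force"],1))
    for bx,by,tz,h in wps:
        p=np.append(b2w((bx,by)),tz+191)
        a=YAW-np.radians(h)
        T=Ro.from_matrix(np.array([[np.cos(a),np.sin(a),0],[np.sin(a),-np.cos(a),0],[0,0,-1]]).T)
        d=R.inv().apply(p-s["tool_pos"])/1000
        r=(R.inv()*T).as_rotvec(degrees=True)
        print((bx,by,tz,h),np.round(d,4),np.round(r,2))
E
python3 - <<'E'
from h import *
for c in((523,-124),(586,-104),(648,-139.3)): print(w2b(c))
rel([(-4,-96,150,0),(-4,-96,100,0),(-4,-96,69,0)])
E
```

```text
[-66.02485872 -77.14156201]
[ -3.6841606  -55.17255298]
[ 59.39404594 -88.5076675 ]
t 0.1 board [-310.4 -610. ] tip 213.2 w 90.9 f [ 0.4 -0.1 -0.3]
(-4, -96, 150, 0) [-0.3467 -0.4877  0.0635] [-3.000e-02  5.000e-02 -6.621e+01]
(-4, -96, 100, 0) [-0.3466 -0.4877  0.1135] [-3.000e-02  5.000e-02 -6.621e+01]
(-4, -96, 69, 0) [-0.3466 -0.4877  0.1445] [-3.000e-02  5.000e-02 -6.621e+01]
```

{"api": "apply_moves", "payload": {"commands": [[[-0.347,-0.488,0.064,0,0,-66.2],[-0.347,-0.488,0.064,0,0,-66.2],[-0.347,-0.488,0.064,0,0,-66.2],[-0.347,-0.488,0.064,0,0,-66.2],[-0.347,-0.488,0.064,0,0,-66.2],[-0.347,-0.488,0.064,0,0,-66.2],[-0.347,-0.488,0.064,0,0,-66.2],[-0.347,-0.488,0.064,0,0,-66.2],[-0.347,-0.488,0.064,0,0,-66.2],[-0.347,-0.488,0.064,0,0,-66.2],[-0.347,-0.488,0.064,0,0,-66.2],[-0.347,-0.488,0.064,0,0,-66.2],[-0.347,-0.488,0.064,0,0,-66.2],[-0.347,-0.488,0.064,0,0,-66.2],[-0.347,-0.488,0.064,0,0,-66.2],[-0.347,-0.488,0.064,0,0,-66.2],[-0.347,-0.488,0.064,0,0,-66.2],[-0.347,-0.488,0.064,0,0,-66.2],[-0.347,-0.488,0.064,0,0,-66.2]]], "fingers": 216}}

```text
time: 1.68
tool_pos: [584.2, -145.5, 340.7]
ee_rot: [3.141, -0.051, -0.0]
ft_force: [-0.4, 0.5, 0.7]
width: 14.3
```

```bash
python3 - <<'E'
from h import *
rel([(-4,-96,100,0),(-4,-96,69,0),(-4,-85,69,0),(0,-5,69,0)])
E
```

```text
t 1.6833 board [ -4.2 -96.7] tip 149.7 w 14.3 f [-0.4  0.5  0.7]
(-4, -96, 100, 0) [ 0.0002 -0.0007  0.0497] [ 0.    0.01 -0.07]
(-4, -96, 69, 0) [ 0.0002 -0.0007  0.0807] [ 0.    0.01 -0.07]
(-4, -85, 69, 0) [ 0.0002 -0.0117  0.0807] [ 0.    0.01 -0.07]
(0, -5, 69, 0) [ 0.0041 -0.0917  0.0807] [ 0.    0.01 -0.07]
```

{"api": "apply_moves", "payload": {"commands": [[[0,-0.001,0.03,0,0,0],[0,-0.001,0.06,0,0,0],[0,-0.001,0.075,0,0,0],[0,-0.001,0.0805,0,0,0],[0,-0.001,0.0805,0,0,0]]]}}

```text
time: 2.1
tool_pos: [584.0, -144.3, 259.3]
ee_rot: [-3.141, 0.052, 0.003]
ft_force: [0.2, -0.6, -0.4]
width: 13.7
```

```bash
python3 - <<'E'
from h import *
rel([(0,-5,69,0)])
t=manip.read_camera("top");s=manip.read_camera("scene")
o=np.hstack([cv2.resize(t[120:245,215:350],(400,380)),cv2.resize(s[165:305,155:320],(400,380))])
cv2.imwrite("pics/a1.png",o[:,:,::-1])
E
```

```text
t 2.1 board [ -4.4 -95.5] tip 68.3 w 13.7 f [ 0.2 -0.6 -0.4]
(0, -5, 69, 0) [ 0.0043 -0.0906 -0.0007] [-0.03  0.12 -0.08]
```

View pics/a1.png

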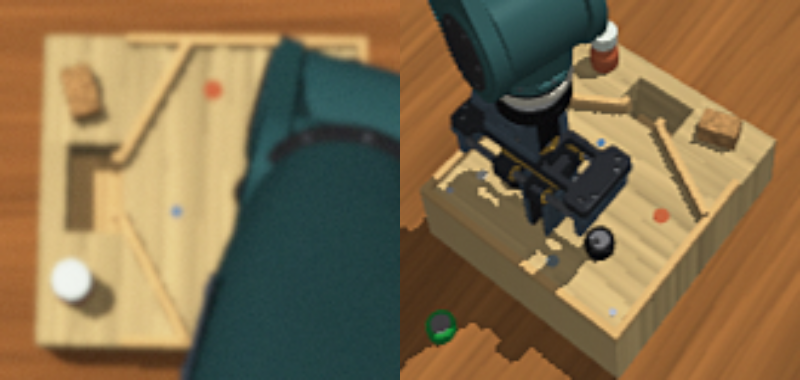

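The fingers are down on the deck behind cap 2. The arm hides the cap itself, and cap 3 is untouched at about (600,243) in the pasted view. I'll push to just short of the gate.

{"api": "apply_moves", "payload": {"commands": [[[0,-0.006,0,0,0,0],[0.0005,-0.012,0,0,0,0],[0.001,-0.018,0,0,0,0],[0.001,-0.024,0,0,0,0],[0.0015,-0.03,0,0,0,0],[0.0015,-0.036,0,0,0,0],[0.002,-0.042,0,0,0,0],[0.0025,-0.048,0,0,0,0],[0.003,-0.054,0,0,0,0],[0.003,-0.06,0,0,0,0],[0.0035,-0.066,0,0,0,0],[0.004,-0.072,0,0,0,0],[0.004,-0.078,0,0,0,0],[0.004,-0.084,0,0,0,0],[0.004,-0.09,0,0,0,0],[0.004,-0.09,0,0,0,0]]]}}

```text
time: 3.53
tool_pos: [591.5, -52.8, 260.2]
ee_rot: [-3.141, 0.049, 0.0]
ft_force: [-0.6, 0.3, -0.7]
width: 13.8
```

```bash
python3 - <<'E'
from h import *
rel([(0,30,69,0)])
t=manip.read_camera("top");s=manip.read_camera("scene")
o=np.hstack([cv2.resize(t[120:245,215:350],(400,380)),cv2.resize(s[165:305,155:320],(400,380))])
cv2.imwrite("pics/a2.png",o[:,:,::-1])
E
```

```text
t 3.5333 board [ 0.2 -3.8] tip 69.2 w 13.8 f [-0.6  0.3 -0.7]
(0, 30, 69, 0) [-0.0002 -0.0338  0.0002] [-0.01  0.01  0.02]
```

View pics/a2.png

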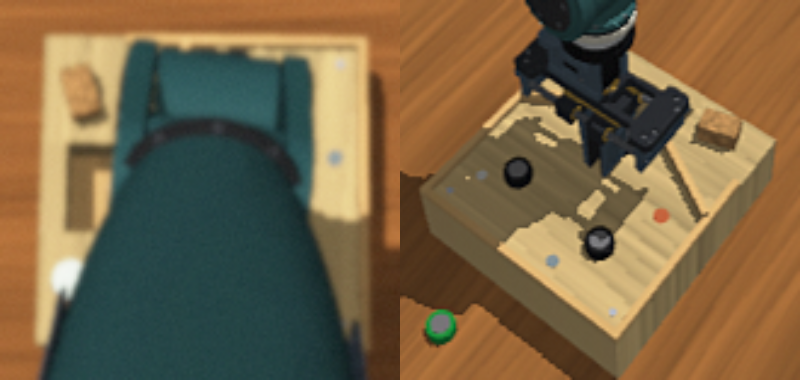

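Cap 1 at (517,172) and cap 3 at (600,243) haven't moved, and cap 2 is going ahead of the fingers, hidden behind them. I'll narrow the fingers and push through the gate.

{"api": "apply_moves", "payload": {"commands": [[[0,-0.003,0,0,0,0],[0,-0.006,0,0,0,0],[0,-0.01,0,0,0,0],[0,-0.015,0,0,0,0],[0,-0.02,0,0,0,0],[0,-0.025,0,0,0,0],[0,-0.03,0,0,0,0],[0,-0.034,0,0,0,0],[0,-0.038,0,0,0,0],[0,-0.042,0,0,0,0],[0,-0.046,0,0,0,0],[0,-0.05,0,0,0,0],[0,-0.05,0,0,0,0]]], "fingers": 233}}

```text
time: 4.72
tool_pos: [593.1, -3.2, 260.2]
ee_rot: [-3.141, 0.049, 0.0]
ft_force: [-1.1, -0.3, -0.4]
width: 7.8
```

```bash
python3 - <<'E'
from h import *
rel([(0,30,69,0)])
t=manip.read_camera("top");s=manip.read_camera("scene")
o=np.hstack([cv2.resize(t[120:245,215:350],(400,380)),cv2.resize(s[165:305,155:320],(400,380))])
cv2.imwrite("pics/a3.png",o[:,:,::-1])
E
```

```text
t 4.7167 board [ 0.3 45.8] tip 69.2 w 7.8 f [-1.1 -0.3 -0.4]
(0, 30, 69, 0) [-0.0003  0.0158  0.0002] [-0.    0.01  0.01]
```

View pics/a3.png

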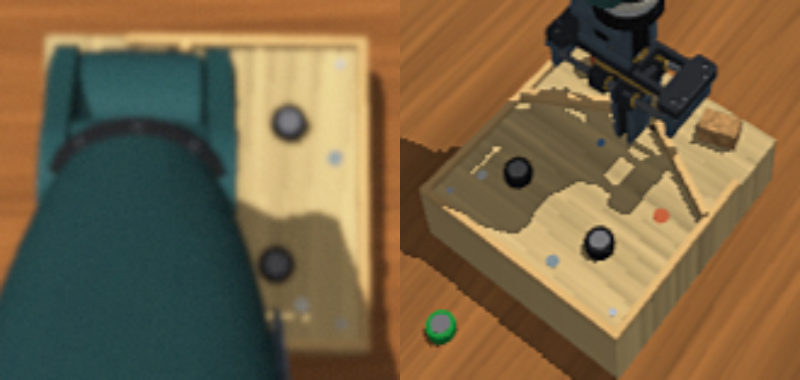

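```bash
python3 - <<'E'
from h import *
rel([(0,25,69,0),(0,20,110,0),(-91,-112,110,36),(-91,-112,69,36)])
E
```

```text
t 4.8167 board [ 0.3 45.3] tip 69.2 w 7.7 f [-0.  -0.4 -0.1]
(0, 25, 69, 0) [-0.0003  0.0203  0.0002] [0.   0.   0.01]
(0, 20, 110, 0) [-0.0003  0.0253 -0.0408] [0.   0.   0.01]
(-91, -112, 110, 36) [-0.0913  0.1573 -0.0408] [ 0.    0.   36.01]
(-91, -112, 69, 36) [-0.0913  0.1573  0.0002] [ 0.    0.   36.01]
```

{"api": "apply_moves", "payload": {"commands": [[[0,0.01,0,0,0,0],[0,0.025,-0.005,0,0,0],[0,0.03,-0.041,0,0,0],[-0.03,0.06,-0.041,0,0,6],[-0.05,0.09,-0.041,0,0,12],[-0.07,0.12,-0.041,0,0,18],[-0.091,0.145,-0.041,0,0,24],[-0.091,0.157,-0.041,0,0,30],[-0.091,0.157,-0.041,0,0,36],[-0.091,0.157,-0.041,0,0,36]]], "fingers": 216}}

```text
time: 5.65
tool_pos: [496.7, -159.3, 301.4]
ee_rot: [2.968, -1.028, 0.001]
ft_force: [-0.1, -1.0, -0.2]
width: 13.9
```

```bash
python3 - <<'E'
from h import *
rel([(-91,-112,69,36),(-91+43*.588,-112+43*.809,69,36),(-18,-12,69,36)])
t=manip.read_camera("top");s=manip.read_camera("scene")
for r in capsgrey("scene",s,(160,170,310,300),72): print(np.round(r[0],1),r[1],np.round(w2b(r[2]),1))
o=np.hstack([cv2.resize(t[120:245,215:350],(400,380)),cv2.resize(s[165:305,155:320],(400,380))])
cv2.imwrite("pics/a4.png",o[:,:,::-1])
E
```

```text
t 5.65 board [ -91.2 -113.3] tip 110.4 w 13.9 f [-0.1 -1.  -0.2]
(-91, -112, 69, 36) [-0.0006 -0.0011  0.0414] [-0.01 -0.02 -0.41]
(-65.71600000000001, -77.213, 69, 36) [-0.0009 -0.0442  0.0414] [-0.01 -0.02 -0.41]
(-18, -12, 69, 36) [-0.0012 -0.125   0.0414] [-0.01 -0.02 -0.41]
[181.3 202. ] 1779 [-178.4  -44.5]
[238.  181.3] 29 [-100.5  115.4]
[236.7 254.4] 115 [ 60.1 -89.6]
[170.8 283.6] 40 [ -14.2 -251.2]
```

View pics/a4.png

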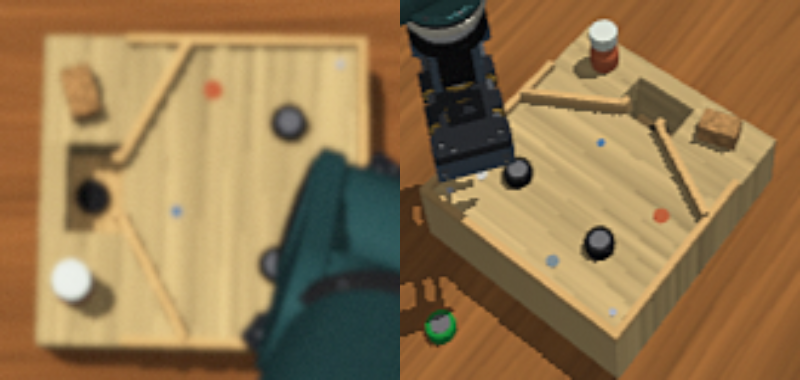

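Cap 2 is in the slot, the dark disc at (93,197) in the left pane. The tool is up behind cap 1, so I'll lower it and push along 36°.

{"api": "apply_moves", "payload": {"commands": [[[-0.0005,-0.001,0.025,0,0,0],[-0.0005,-0.001,0.037,0,0,0],[-0.0005,-0.001,0.041,0,0,0],[-0.0005,-0.008,0.041,0,0,0],[-0.001,-0.015,0.041,0,0,0],[-0.001,-0.022,0.041,0,0,0],[-0.001,-0.029,0.041,0,0,0],[-0.001,-0.036,0.041,0,0,0],[-0.001,-0.043,0.041,0,0,0],[-0.001,-0.05,0.041,0,0,0],[-0.001,-0.057,0.041,0,0,0],[-0.001,-0.064,0.041,0,0,0],[-0.001,-0.071,0.041,0,0,0],[-0.001,-0.078,0.041,0,0,0],[-0.001,-0.085,0.041,0,0,0],[-0.001,-0.092,0.041,0,0,0],[-0.001,-0.099,0.041,0,0,0],[-0.001,-0.106,0.041,0,0,0],[-0.001,-0.113,0.041,0,0,0],[-0.001,-0.12,0.041,0,0,0]]]}}

```text
time: 7.42
tool_pos: [570.4, -61.9, 260.2]
ee_rot: [2.972, -1.018, -0.0]
ft_force: [-0.4, 0.0, -0.2]
width: 13.8
```

```bash
python3 - <<'E'
from h import *
rel([(-18,-12,69,36),(-28,-26,69,36),(-28,-26,110,36),(0,-33,110,0)])
s=manip.read_camera("scene")
cv2.imwrite("pics/a5.png",cv2.resize(s[165:305,155:320],None,fx=4,fy=4)[:,:,::-1])
E
```

```text
t 7.4167 board [-20.6 -13.6] tip 69.2 w 13.8 f [-0.4  0.  -0.2]
(-18, -12, 69, 36) [ 0.0012 -0.0028  0.0002] [ 0.    0.   -0.01]
(-28, -26, 69, 36) [0.0013 0.0144 0.0002] [ 0.    0.   -0.01]
(-28, -26, 110, 36) [ 0.0013  0.0144 -0.0408] [ 0.    0.   -0.01]
(0, -33, 110, 0) [ 0.0281  0.0036 -0.0408] [  0.     0.   -36.01]
```

View pics/a5.png

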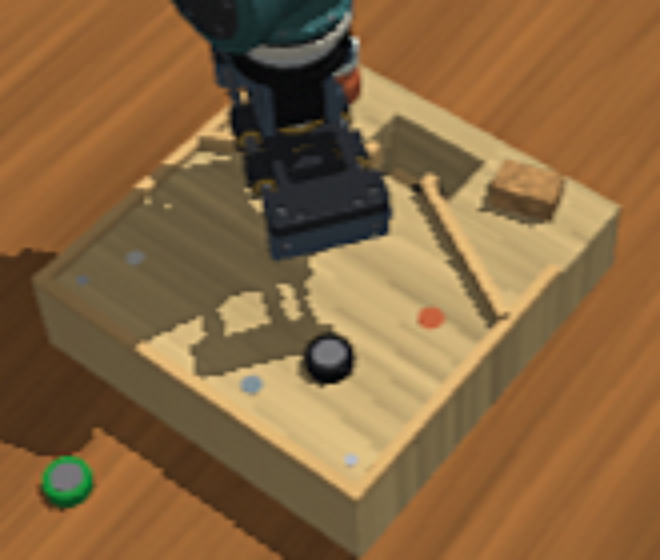

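Only cap 3 is visible, at about (328,358); the gripper hides cap 1. I'll back off and look.

{"api": "apply_moves", "payload": {"commands": [[[0.001,-0.002,0,0,0,0],[0.001,0.008,0,0,0,0],[0.001,0.018,-0.005,0,0,0],[0.001,0.035,-0.035,0,0,-6],[0.001,0.065,-0.041,0,0,-12],[0.001,0.095,-0.041,0,0,-18],[0.02,0.11,-0.041,0,0,-24],[0.03,0.11,-0.041,0,0,-30],[0.03,0.11,-0.041,0,0,-36],[0.03,0.11,-0.041,0,0,-36]]]}}

```text
time: 8.3
tool_pos: [525.5, -169.1, 301.5]
ee_rot: [3.141, -0.045, 0.0]
ft_force: [0.4, -0.7, -0.0]
width: 13.8
```

```bash
python3 - <<'E'
from h import *
t=manip.read_camera("top");s=manip.read_camera("scene")
for r in capsgrey("top",t,(248,140,300,225),72): print(np.round(r[0],1),r[1],np.round(w2b(r[2]),1))
for r in capsgrey("scene",s,(160,170,310,300),72): print(np.round(r[0],1),r[1],np.round(w2b(r[2]),1))
rel([(0,-28,110,0),(0,-28,69,0)])
o=np.hstack([cv2.resize(t[120:245,215:350],(400,380)),cv2.resize(s[165:305,155:320],(400,380))])
cv2.imwrite("pics/a6.png",o[:,:,::-1])
E
```

```text
[275.  182.1] 85 [-3.  11.5]
[248.8 184.7] 19 [-11.2  81. ]
[187.6 202.6] 2258 [-162.6  -35.3]
[237.9 181.2] 28 [-100.8  115.4]
[242.1 219.8] 93 [0.5 7.8]
[236.7 254.5] 109 [ 60.3 -89.8]
[171.2 283.8] 44 [ -13.1 -251.2]
t 8.4 board [ -62.1 -121.2] tip 110.3 w 13.9 f [ 0.4 -0.3 -0.5]
(0, -28, 110, 0) [ 0.0617 -0.0935  0.0003] [-0.01  0.02 -0.25]
(0, -28, 69, 0) [ 0.0617 -0.0935  0.0413] [-0.01  0.02 -0.25]
```

View pics/a6.png

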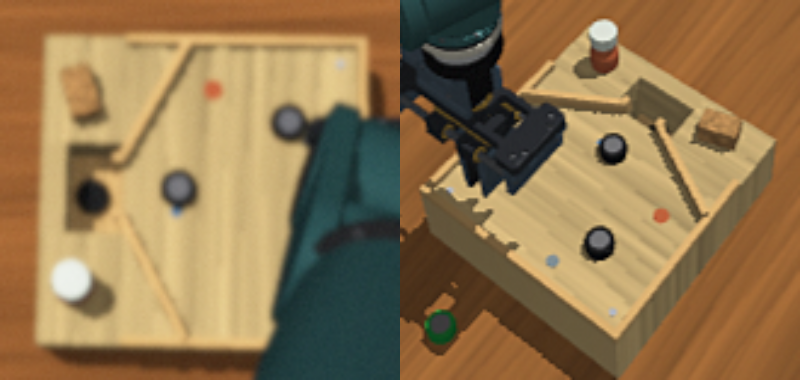

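Cap 1 now sits in front of the gate at board (-1,10), seen at (179,188) in the left pane. Cap 2 is still in the slot and cap 3 is untouched. Next I'll land behind cap 1 with a straight heading.

{"api": "apply_moves", "payload": {"commands": [[[0.03,-0.04,0,0,0,0],[0.055,-0.07,0,0,0,0],[0.061,-0.088,0,0,0,0],[0.061,-0.089,0.02,0,0,0],[0.061,-0.089,0.036,0,0,0],[0.061,-0.089,0.041,0,0,0],[0.061,-0.093,0.041,0,0,0],[0.061,-0.099,0.041,0,0,0],[0.061,-0.105,0.041,0,0,0],[0.0615,-0.111,0.041,0,0,0],[0.0615,-0.115,0.041,0,0,0]]]}}

```text
time: 9.32
tool_pos: [591.6, -54.0, 261.0]
ee_rot: [3.141, -0.05, 0.002]
ft_force: [0.0, 0.9, 0.2]
width: 13.8
```

```bash
python3 - <<'E'
from h import *
rel([(0,46,69,0)])
E
```

```text
t 9.3167 board [ 0.3 -5. ] tip 70.0 w 13.8 f [0.  0.9 0.2]
(0, 46, 69, 0) [-0.0003 -0.051   0.001 ] [ 0.   -0.06 -0.02]
```

{"api": "apply_moves", "payload": {"commands": [[[0,-0.003,0,0,0,0],[0,-0.006,0,0,0,0],[0,-0.01,0,0,0,0],[0,-0.015,0,0,0,0],[0,-0.02,0,0,0,0],[0,-0.025,0,0,0,0],[0,-0.03,0,0,0,0],[0,-0.034,0,0,0,0],[0,-0.038,0,0,0,0],[0,-0.042,0,0,0,0],[0,-0.046,0,0,0,0],[0,-0.05,0,0,0,0],[0,-0.051,0,0,0,0],[0,-0.051,0,0,0,0]]], "fingers": 233}}

```text
time: 10.48
tool_pos: [592.9, -3.5, 260.2]
ee_rot: [-3.141, 0.049, 0.0]
ft_force: [0.4, -0.2, 1.3]
width: 7.8
```

```bash
python3 - <<'E'
from h import *
# cap3 (59.8,-89.2) -> (0,12)
d=np.array([-59.8,101.2]);h=np.degrees(np.arctan2(d[0],d[1]));d/=np.hypot(*d);print(h,np.array([59.8,-89.2])-43*d, np.array([0,12])-31*d)
rel([(0,20,110,0),(81,-126,110,-31),(81,-126,69,-31)])
E
```

```text
-30.579226872489016 [  81.67536042 -126.21984071] [ 15.77060868 -14.68872237]
t 10.4833 board [ 0.1 45.5] tip 69.2 w 7.8 f [ 0.4 -0.2  1.3]
(0, 20, 110, 0) [-0.0001  0.0255 -0.0408] [-0.    0.01  0.01]
(81, -126, 110, -31) [ 0.0809  0.1715 -0.0408] [-0.000e+00  1.000e-02 -3.099e+01]
(81, -126, 69, -31) [0.0809 0.1715 0.0002] [-0.000e+00  1.000e-02 -3.099e+01]
```

{"api": "apply_moves", "payload": {"commands": [[[0,0.01,0,0,0,0],[0,0.025,-0.005,0,0,0],[0,0.03,-0.041,0,0,0],[0.02,0.06,-0.041,0,0,-6],[0.04,0.09,-0.041,0,0,-12],[0.06,0.12,-0.041,0,0,-18],[0.078,0.15,-0.041,0,0,-24],[0.078,0.166,-0.041,0,0,-30.6],[0.078,0.166,-0.041,0,0,-30.6],[0.078,0.166,-0.041,0,0,-30.6]]], "fingers": 216}}

```text
time: 11.32
tool_pos: [665.2, -173.4, 300.9]
ee_rot: [-3.044, -0.775, 0.001]
ft_force: [0.4, 0.3, -0.9]
width: 13.7
```

```bash
python3 - <<'E'
from h import *
rel([(78.6,-121,69,-30.6),(15.8,-14.7,69,-30.6)])
t=manip.read_camera("top");s=manip.read_camera("scene")
o=np.hstack([cv2.resize(t[120:245,215:350],(400,380)),cv2.resize(s[165:305,155:320],(400,380))])
cv2.imwrite("pics/a7.png",o[:,:,::-1])
E
```

```text
t 11.3167 board [  77.7 -122.1] tip 109.9 w 13.7 f [ 0.4  0.3 -0.9]
(78.6, -121, 69, -30.6) [ 0.0013 -0.0004  0.0409] [-0.03  0.02 -0.24]
(15.8, -14.7, 69, -30.6) [ 0.0009 -0.1239  0.0409] [-0.03  0.02 -0.24]
```

View pics/a7.png

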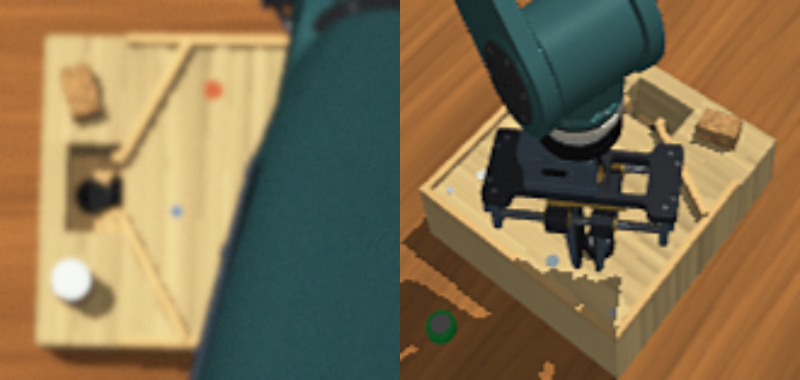

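```bash
python3 - <<'E'
from h import *
t=manip.read_camera("top")
cv2.imwrite("pics/a8.png",cv2.resize(t[160:210,225:275],(600,600),interpolation=cv2.INTER_CUBIC)[:,:,::-1])
E
```

```text
(no output)
```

View pics/a8.png

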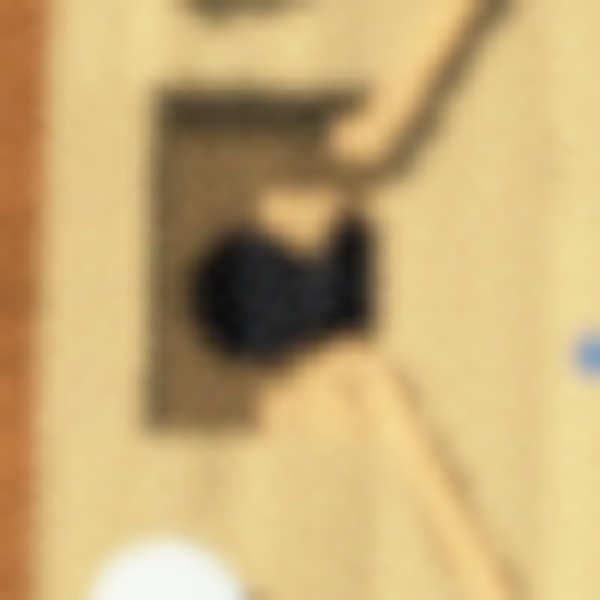

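```bash
python3 - <<'E'
from h import *
for x in(-16,0,16):
  for y in(60,66,72):
    for z in(5,17,40,50,65,77):
        u=proj("top",np.append(b2w((x,y)),z));print((x,y,z),np.round(((u+.5)-[225,160])*12,0))
E
```

```text
(-16, 60, 5) [390. 372.]
(-16, 60, 17) [389. 364.]
(-16, 60, 40) [388. 348.]
(-16, 60, 50) [387. 341.]
(-16, 60, 65) [386. 331.]
(-16, 60, 77) [385. 322.]
(-16, 66, 5) [364. 372.]
(-16, 66, 17) [363. 364.]
(-16, 66, 40) [361. 348.]
(-16, 66, 50) [361. 341.]
(-16, 66, 65) [359. 330.]
(-16, 66, 77) [358. 321.]
(-16, 72, 5) [339. 371.]
(-16, 72, 17) [337. 363.]
(-16, 72, 40) [335. 348.]
(-16, 72, 50) [334. 340.]
(-16, 72, 65) [332. 330.]
(-16, 72, 77) [331. 321.]
(0, 60, 5) [391. 305.]
(0, 60, 17) [390. 296.]
(0, 60, 40) [389. 279.]
(0, 60, 50) [389. 271.]
(0, 60, 65) [388. 260.]
(0, 60, 77) [387. 250.]
(0, 66, 5) [366. 305.]
(0, 66, 17) [365. 296.]
(0, 66, 40) [363. 279.]
(0, 66, 50) [362. 271.]
(0, 66, 65) [361. 259.]
(0, 66, 77) [360. 250.]
(0, 72, 5) [340. 304.]
(0, 72, 17) [339. 295.]
(0, 72, 40) [336. 278.]
(0, 72, 50) [335. 271.]
(0, 72, 65) [334. 259.]
(0, 72, 77) [332. 249.]
(16, 60, 5) [392. 238.]
(16, 60, 17) [392. 229.]
(16, 60, 40) [390. 210.]
(16, 60, 50) [390. 202.]
(16, 60, 65) [389. 189.]
(16, 60, 77) [388. 179.]
(16, 66, 5) [367. 237.]
(16, 66, 17) [366. 228.]
(16, 66, 40) [364. 210.]
(16, 66, 50) [363. 201.]
(16, 66, 65) [362. 189.]
(16, 66, 77) [361. 179.]
(16, 72, 5) [341. 237.]
(16, 72, 17) [340. 228.]
(16, 72, 40) [338. 209.]
(16, 72, 50) [337. 201.]
(16, 72, 65) [335. 188.]
(16, 72, 77) [334. 178.]
```

Cap 1 stands on edge inside the slot, against the near wall at about (360,270) in the zoom. Going by projected heights its top is at z≈37–45 mm, below the deck and clear of the gate. Now cap 3.

{"api": "apply_moves", "payload": {"commands": [[[0.001,0,0.025,0,0,0],[0.001,0,0.037,0,0,0],[0.001,0,0.041,0,0,0],[0.001,-0.003,0.041,0,0,0],[0.001,-0.009,0.041,0,0,0],[0.001,-0.016,0.041,0,0,0],[0.001,-0.023,0.041,0,0,0],[0.001,-0.03,0.041,0,0,0],[0.001,-0.037,0.041,0,0,0],[0.001,-0.044,0.041,0,0,0],[0.001,-0.051,0.041,0,0,0],[0.001,-0.058,0.041,0,0,0],[0.001,-0.065,0.041,0,0,0],[0.001,-0.072,0.041,0,0,0],[0.001,-0.079,0.041,0,0,0],[0.001,-0.086,0.041,0,0,0],[0.001,-0.093,0.041,0,0,0],[0.001,-0.1,0.041,0,0,0],[0.001,-0.108,0.041,0,0,0],[0.001,-0.116,0.041,0,0,0]]]}}

```text
time: 13.13
tool_pos: [610.3, -69.4, 260.2]
ee_rot: [-3.043, -0.781, 0.0]
ft_force: [-0.0, 0.1, 0.8]
width: 13.7
```

{"api": "apply_moves", "payload": {"commands": [[[0,-0.006,0,0,0,0],[0,-0.006,0,0,0,0],[0,0.01,0,0,0,0],[0,0.02,-0.005,0,0,0],[0,0.035,-0.035,0,0,6],[0,0.065,-0.041,0,0,12],[-0.03,0.09,-0.041,0,0,18],[-0.06,0.09,-0.041,0,0,24],[-0.095,0.075,-0.041,0,0,30],[-0.095,0.07,-0.041,0,0,30.6],[-0.095,0.07,-0.041,0,0,30.6]]]}}

```text
time: 14.05
tool_pos: [560.0, -178.3, 301.5]
ee_rot: [-3.141, 0.054, 0.001]
ft_force: [-0.3, -1.0, 0.1]
width: 13.8
```

```bash
python3 - <<'E'
from h import *
t=manip.read_camera("top");s=manip.read_camera("scene")
for r in capsgrey("top",t,(258,140,300,225),72): print(np.round(r[0],1),r[1],np.round(w2b(r[2]),1))
for r in capsgrey("scene",s,(160,170,310,300),72): print(np.round(r[0],1),r[1],np.round(w2b(r[2]),1))
rel([(0,-28,110,0),(0,-28,69,0)])
o=np.hstack([cv2.resize(t[120:245,215:350],(400,380)),cv2.resize(s[165:305,155:320],(400,380))])
cv2.imwrite("pics/a9.png",o[:,:,::-1])
E
```

```text
[275.  181.7] 77 [-1.9 11.5]
[193.5 208.8] 2664 [-133.2  -42.4]
[237.6 181.3] 25 [-101.4  114.6]
[242.7 219.9] 94 [2.3 8.4]
[171.  283.7] 44 [ -13.5 -251.2]
t 14.15 board [ -25.3 -129.9] tip 111.0 w 14.3 f [ 0.  -0.  -0.8]
(0, -28, 110, 0) [ 0.0254 -0.1019  0.001 ] [ 0.03 -0.08  0.02]
(0, -28, 69, 0) [ 0.0253 -0.1019  0.042 ] [ 0.03 -0.08  0.02]
```

View pics/a9.png

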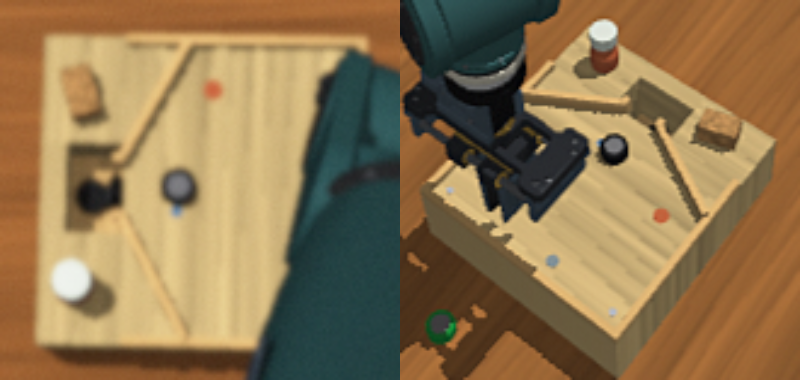

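Cap 3 is in front of the gate at board (0,10). Landing behind it.

{"api": "apply_moves", "payload": {"commands": [[[0.012,-0.04,0,0,0,0],[0.025,-0.075,0,0,0,0],[0.025,-0.096,0,0,0,0],[0.025,-0.097,0.02,0,0,0],[0.025,-0.097,0.036,0,0,0],[0.025,-0.097,0.041,0,0,0],[0.025,-0.101,0.041,0,0,0],[0.025,-0.107,0.041,0,0,0],[0.025,-0.113,0.041,0,0,0],[0.025,-0.119,0.041,0,0,0],[0.025,-0.124,0.041,0,0,0]]]}}

```text
time: 15.07
tool_pos: [590.4, -53.3, 261.0]
ee_rot: [3.141, -0.049, 0.002]
ft_force: [0.3, -0.4, 0.7]
width: 14.1
```

```bash
python3 - <<'E'
from h import *
rel([(0,46,69,0)])
E
```

```text
t 15.0667 board [-0.9 -4.4] tip 70.0 w 14.1 f [ 0.3 -0.4  0.7]
(0, 46, 69, 0) [ 0.0009 -0.0504  0.001 ] [ 0.01 -0.06  0.  ]
```

{"api": "apply_moves", "payload": {"commands": [[[0.0005,-0.003,0,0,0,0],[0.001,-0.006,0,0,0,0],[0.001,-0.01,0,0,0,0],[0.001,-0.015,0,0,0,0],[0.001,-0.02,0,0,0,0],[0.001,-0.025,0,0,0,0],[0.001,-0.03,0,0,0,0],[0.001,-0.034,0,0,0,0],[0.001,-0.038,0,0,0,0],[0.001,-0.042,0,0,0,0],[0.001,-0.046,0,0,0,0],[0.001,-0.05,0,0,0,0],[0.001,-0.051,0,0,0,0],[0.001,-0.051,0,0,0,0]]], "fingers": 233}}

```text
time: 16.23
tool_pos: [592.7, -2.7, 260.2]
ee_rot: [3.141, -0.049, -0.0]
ft_force: [0.1, 0.1, 0.2]
width: 7.8
```

{"api": "apply_moves", "payload": {"commands": [[[0,0.01,0,0,0,0],[0,0.025,-0.005,0,0,0],[0,0.03,-0.041,0,0,0],[0,0.06,-0.06,0,0,0],[0,0.1,-0.07,0,0,0],[0,0.14,-0.08,0,0,0],[0,0.18,-0.08,0,0,0],[0,0.22,-0.08,0,0,0],[0,0.26,-0.08,0,0,0],[0,0.3,-0.08,0,0,0],[0,0.3,-0.08,0,0,0],[0,0.3,-0.08,0,0,0]]]}}

```text
time: 17.23
tool_pos: [582.4, -305.5, 340.1]
ee_rot: [3.141, -0.055, -0.0]
ft_force: [0.1, 0.7, 0.3]
width: 7.9
```

```bash
python3 - <<'E'
from h import *
t=manip.read_camera("top");s=manip.read_camera("scene")
rel([])
o=np.hstack([cv2.resize(t[120:245,215:350],(400,400)),cv2.resize(s[165:305,155:320],(400,400))])
cv2.imwrite("pics/b1.png",o[:,:,::-1])
o=np.hstack([cv2.resize(t[160:210,225:275],(400,400),interpolation=cv2.INTER_CUBIC),cv2.resize(s[180:230,200:250],(400,400),interpolation=cv2.INTER_CUBIC)])
cv2.imwrite("pics/b2.png",o[:,:,::-1])
E
```

```text
t 17.3333 board [  -0.7 -254.2] tip 149.0 w 8.2 f [-0.3  0.3  0.4]
```

View pics/b1.png

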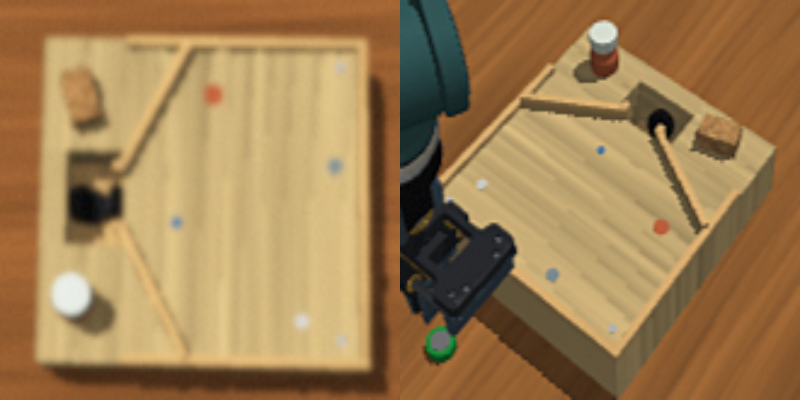

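View pics/b2.png

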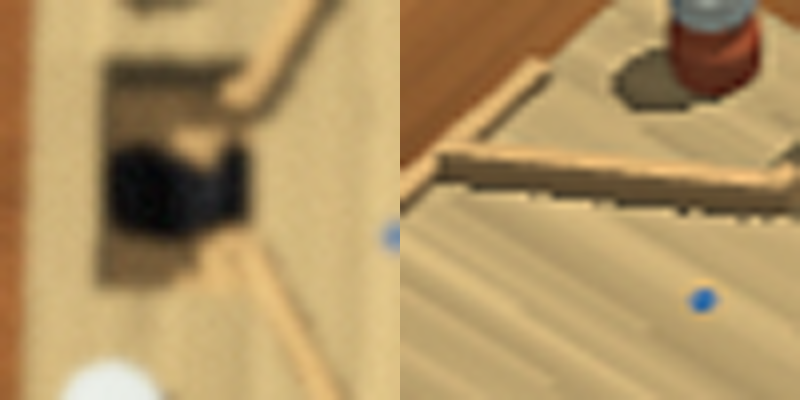

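```bash
python3 - <<'E'
from h import *
s=manip.read_camera("scene")
x0,y0=240,185
o=cv2.resize(s[y0:y0+50,x0:x0+60],None,fx=10,fy=10,interpolation=cv2.INTER_CUBIC)
cv2.imwrite("pics/b3.png",o[:,:,::-1])
for p in((0,112,65),(0,112,77),(0,112,49),(0,112,30),(0,100,49),(-40,112,65),(40,112,65),(16,60,65),(-16,60,65)):
    print(p,np.round((proj("scene",np.append(b2w(p[:2]),p[2]))+.5-[x0,y0])*10))
E
```

```text
(0, 112, 65) [251. 141.]
(0, 112, 77) [251. 113.]
(0, 112, 49) [251. 178.]
(0, 112, 30) [251. 221.]
(0, 100, 49) [226. 203.]
(-40, 112, 65) [141.  80.]
(40, 112, 65) [365. 204.]
(16, 60, 65) [187. 278.]
(-16, 60, 65) [ 96. 226.]
```

View pics/b3.png

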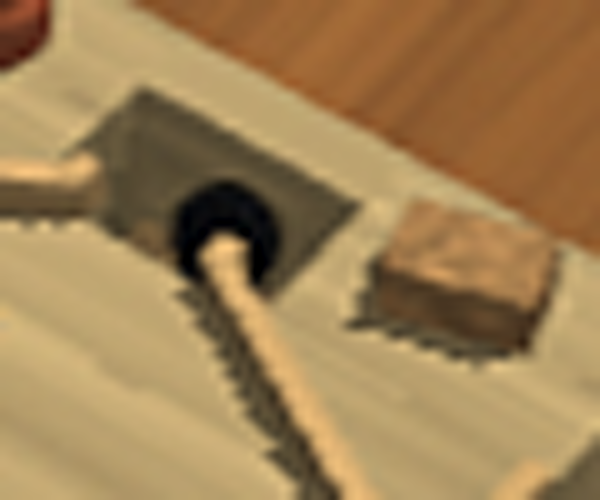

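Cap 3 leans in the slot, its top edge at (225,180), well below the slot's rim at about row 130. The deck is clear, and the jar and cork block haven't moved.

```bash
python3 - <<'E'
from h import *
t=manip.read_camera("top");a=cv2.imread("pics/top0.png")[:,:,::-1]
for n,(x0,y0,x1,y1) in dict(tin=(60,170,170,250),jar=(230,203,250,222),cork=(233,138,252,160),knife=(375,222,460,260)).items():
    print(n,np.abs(t[y0:y1,x0:x1].astype(int)-a[y0:y1,x0:x1]).mean())
print(manip.hand_in())
E
```

```text
tin 8.727803030303031
jar 13.00438596491228
cork 12.9274322169059
knife 61.24437564499484
the job is handed in; nothing more can be done
None
```

I swept all three caps through the gate one at a time (middle, then -x side, then +x side), only pushing with the fingertips. I handed in at about 17.5 s of the 61 s allowed.

- **Caps:** the last pictures show the deck empty and all three caps in the slot. The middle one lies flat on the floor. The other two came to rest on edge or leaning against a wall. I judged both to be below deck level from projected heights, not from a direct measurement.
- **Forces:** the wrist force readings after each move were about 1 N or less.
- **Jar, cork block and tin:** by eye, the jar and cork block were where they started. My last before/after picture difference was small but not zero for all three: 8.7 grey levels for the tin, 13.0 for the jar and 12.9 for the cork block. I didn't compare this with the camera's own noise. The arm never went near the tin.
- **Palette knife:** the same check gave 61 there and couldn't confirm it. I put this down to the retracted arm covering that area, and didn't look again. The fingertips stayed about 150 mm or more above the table whenever they were off the board.

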